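# Index the pack-welding jig by one hole

## Robot

A 6-joint arm with a two-finger parallel gripper is mounted at the origin on the work surface. World frame = base frame: x ahead of the robot, y to its left, z up, the work surface at z = 0. Lengths are in mm, angles in degrees, forces in N, time in s.
With the tool pointing down it reaches from about 350 to 850 mm from the base axis. Payload 8.1 kg.
Tool frame: the origin (TCP) lies midway between the tips of the shut fingers; the grasp point (between the pads) lies 19 mm behind it; z points along the fingers, y is the line along which they close (so a half turn about z gives the same grasp; the last joint's range is limited). The gripper opens to 85 mm and grips with 20 to 120 N. Pads are 22 mm wide; open, the fingers measure 114 mm over their backs; the gripper's body (76 mm by 85 mm) begins 54 mm behind the grasp point. The pads swing forward as they close: fully open they stand 13 mm farther back than shut.
Start: joints at [-76.169, 7.471, 85.268, -0, 87.261, -4.893], TCP at [192.629, -568.242, 231.292] pointing down, gripper open.
Joint ranges: [-169.43, 169.43], [-51.17, 129.36], [1.28, 143.12], [-76.62, 256.62], [0, 156.53], [-152.29, 152.29]. Speed limits (degrees/s): [136.94, 136.94, 159.86, 180, 180, 180].

## Interface

Orientations are given as [roll, pitch, yaw] about the fixed x, y, z axes, in that order (R = Rz(yaw) Ry(pitch) Rx(roll)).
In Python, from bench import sense, snapshot, order, finder gives the robot as it stands.
- The arm moves only by the tool send_rows, never from a script. Its argument "steps" is a list of rows, each a list of 2 entries, a list of its own where there are three numbers: the shift along the world's x, y, z in units of 30 mm (1.0 is 30 mm), then the turn, a rotation vector about the world's x, y, z in rad. In form: [[[dx, dy, dz], [wx, wy, wz]], ...]. A call has 1 to 10 rows; each row is the pose to reach, as a shift and turn from the pose commanded when the call began; what a row does not reach only later rows make up. A row lasts 1/8 s, in which the tool goes at most 62.5 mm and 10.7 degrees, less where a joint would pass 70% of its speed; a pose out of reach is approached as far as the arm can. A call with a gripper value outside its range is refused whole. "fingers" is the closure, from 0 (fully open) to 1 (shut), set as the call begins (left out, the last holds). The fingers move at their own pace and stop on an object; "squeeze" is the grip in N (left out, the last holds). Time passes only in rows, so rows that repeat a pose let the fingers close. It gives the time, the measured TCP pose, the force, the opening and the grip force at its end, in the units of the state.
- sense(): the state, without advancing time (a new reading comes with each control period).
- snapshot(name): name is "side" or "top" or "wrist"; returns a dict with "img" (384x512x3 uint8, red, green, blue), "K" (3x3 intrinsics, pixels), "k1" (the pictures are not rectified: a ray, as slopes to the right and down, at radius r is drawn at 1 + k1 r^2 times it, then the intrinsics apply), "pose" (4x4, takes a point from camera to world coordinates). Camera axes: x right, y up, looking along -z (the intrinsics and any distortion apply to the point x, -y, -z); pixel columns grow to the right and rows downward; lengths in mm; the calibration is good to about 2 mm. A picture is of the moment at which its call begins. There is no depth.
- order.hand_in(): hands the job in; it is judged then, once.
Trained networks look in the newest picture that a camera, given by its name, has taken for a name from the list of things; names that differ only in an ending like _2 or _b are one class to them, and where a whole thing is asked for, a point or a joint stands for the part that bears it (a point fixed in the world has none). Each returns a list of dicts, best first, with "confidence" (0 to 1); they miss things now and then, are a little off and sometimes report something else, mostly with a low value. They report only what shows in the picture. A call takes as long as a camera call.
- finder.find_in(label, camera): "box" ([left, top, width, height] as shares, 0 to 1, of the picture: columns of its width, rows of its height, round what is visible of it).
- finder.trace(label, camera): "mask" (384x512 bool, what is visible of it) and "box" ([left, top, width, height] as shares, 0 to 1, of the picture: columns of its width, rows of its height, round what is visible of it).
- finder.pinpoint(label, camera): "at" ([column, row] as shares, 0 to 1, of the picture: columns of its width, rows of its height: a listed point, or the origin of a listed thing).
The state is a dict: "time": time; "joint_pos": joint angles; "qd": joint speeds; "joint_efforts": joint torques, N m; "tool_pos": TCP position; "tcp_rot": TCP orientation; "ft_force": force on the tool from outside, world axes, zero at the start; "wrist_torque": the same for the moment, N m; "finger_gap": finger opening in mm; "grip_force": force on a finger pad.
Only numpy, scipy, OpenCV 4.12 (cv2) and the standard library are available. Lean on these libraries where they do the work, as an engineer would, in place of code of your own. Each camera call takes 0.05 s, during which the arm holds its last target. There are 200 camera calls.

## Task

On the battery-pack welding jig, hook a fingertip under the red pull ring, lift the spring-loaded index pin clear of its hole, swing the blue arm one hole over, to the hole beside the yellow marker, and let the pin drop fully home there. Work gently, do not pinch the ring or anything else, and leave the loose cells, tools and stock lying around undisturbed. Finish clear of everything.

Things in the scene. Friction and masses are not known exactly. Their poses are not given: they have to be found in the camera images.
- pull_ring: Red D-shaped pull ring upright on the index pin: 7 mm round bar, opening 60 mm wide, 48 mm high, corners cut off (top bar 40 mm). Origin on the pin's axis, middle of its lower bar, 78 mm above the table when home; z up; x looks through the opening, level, along the arm from pin to pivot. Moves only with pin and arm. Open to a finger from both sides; on the pivot's side the arm lies 46 mm up.
- ring_bar (a point): The middle of the ring's top bar (centre of the 7 mm bar), 55 mm above the ring's origin; the underside of the bar, under which a fingertip hooks, is 3.5 mm lower.
- pin_tip (a point): The rounded lower end of the steel index pin (10 mm in diameter), on the pin's axis, 190 mm from the pivot axis. Home, it sits 18 mm above the table, 12 mm deep in a hole of the index sector, whose top is 30 mm above the table.
- index_pin (a joint): Height of the pin above home, m: 0 fully home, 0.030 upper stop; clear of the sector above 0.012. A spring presses it down with 4.5 N at home, 8.2 N at the stop (weight included). Let down between holes it rests on the sector at 0.012; in a hole (1 mm play each side, the rounded tip finds it from some 3 mm off) it springs back to 0.
- swing_arm (a joint): Angle of the blue swing arm about the vertical pivot, rad, positive anticlockwise from above. 0 at the start, in the middle hole of five; holes at -0.524, -0.262, 0, 0.262, 0.524 (15 degrees, 50 mm along the arc); stops at -0.6, 0.6. It cannot turn while the pin is in a hole; free, it needs about 0.6 N at the ring and stays where it is left.
- pivot (a point): Point on the vertical pivot axis of the swing arm, 46 mm above the table, in the middle of the arm's top and under the block of seven white cells (block 62 mm across, top 112 mm above the table). The arm is 34 mm wide and reaches from here 215 mm towards the robot's side.
- jig: Bolted-down jig: aluminium base plate 340 x 280 x 10 mm, dark steel arc (index sector, top 30 mm up, 190 mm from the pivot) with five holes, post with copper electrodes, 180 mm high, behind the cell block. Origin on the pivot axis at table height; x from the arm's middle position towards the pivot, away from the robot; z up; plate from x -260 to 80, y -140 to 140 mm.
- yellow_marker: Yellow puck, 18 mm across, 10 mm high, fixed on the base plate just outside the sector, beside the hole where the pin must go, one step left or right of the middle. Origin at the centre of its underside, 10 mm above the table, 235 mm from the pivot axis, in line with the pivot and its hole (45 mm from the puck, towards the pivot).
- green_marker: Green puck of the same size, fixed at the hole one step to the other side (not to be used).
- cell_a: Loose blue battery cell, 18 mm across, 65 mm high, standing on the jig's base plate beside the arm; origin at its underside. Leave alone.
- cell_b: Loose blue battery cell like cell_a, standing on the other side of the arm. Leave alone.
- cell_box: Loose grey box 150 x 110 x 45 mm with white cells standing 66 mm high in it; origin at its underside's centre. Leave alone.
- holder_strip: Loose black plastic strip of six cell-holder rings, 132 x 23 x 10 mm, lying on the table; origin at its underside's centre. Leave alone.
- strip_spool: Loose aluminium spool, 70 mm across, 16 mm high, lying on the table; origin at its underside's centre. Leave alone.
- screwdriver: Loose screwdriver with an orange handle, lying on the table. Leave alone.
- meter: Loose yellow hand meter 150 x 75 x 40 mm lying on the table; origin at its underside's centre. Leave alone.

How it is judged:
By the outcome, as a careful person would: the job done as asked, in the order asked, and still so for the second after the job is handed in, with the robot touching nothing.
It also fails if it takes over 38 s, if anything falls off the work surface, if the arm or the gripper's body presses on something with over 40 N, if the wrist force passes 120 N, or if a joint passes its speed limit or range.

## Working session

There is one attempt and no reset: what is moved stays moved. The work goes in short steps, Python scripts to look and compute and a tool call to move; the robot and the scene stay as the last step left them, time stands still between calls to the robot, and variables do not carry over. Pictures are saved under pics/ and viewed, at most 10 in all, crops included, and the job is handed in when it is done.

Besides the shell and the picture viewer there is one more tool, called after ">>>" by a JSON object that holds its "name" and its "arguments". send_rows: Moves the arm, as the interface text tells. Its arguments: {"type":"object","properties":{"steps":{"type":"array"},"fingers":{"type":"number"},"squeeze":{"type":"number"}},"required":["steps"]}

```bash
mkdir -p pics; ls
cat > h.py <<'E'
import numpy as np, cv2
from bench import sense, snapshot, order, finder
def ray(s,px):
    K=s["K"];d=cv2.undistortPoints(np.array([[px]],float),np.array(K,float),np.array([s["k1"],0,0,0,0.]))[0,0]
    P=np.array(s["pose"]);v=P[:3,:3]@np.array([d[0],-d[1],-1.]);return P[:3,3],v
def atz(s,px,z):
    o,v=ray(s,px);return o+v*(z-o[2])/v[2]
def tri(rs):
    A=np.zeros((3,3));b=np.zeros(3)
    for o,v in rs:
        v=v/np.linalg.norm(v);M=np.eye(3)-np.outer(v,v);A+=M;b+=M@o
    return np.linalg.solve(A,b)
def proj(s,p):
    P=np.array(s["pose"]);c=P[:3,:3].T@(np.array(p,float)-P[:3,3]);x=np.array([c[0],-c[1]])/-c[2]
    x=x*(1+s["k1"]*(x@x));return np.array([s["K"][0][0]*x[0]+s["K"][0][2],s["K"][1][1]*x[1]+s["K"][1][2]])
E
python3 - <<'E'
from h import *
print(sense())
S={}
for c in ("top","side","wrist"):
    s=S[c]=snapshot(c); cv2.imwrite(f"pics/{c}0.png",s["img"][:,:,::-1])
    print(c,np.round(s["pose"],2).tolist(),s["K"],s["k1"])
Z=dict(pull_ring=78,ring_bar=133,pivot=46,jig=0,yellow_marker=10,green_marker=10,cell_a=10,cell_box=0,meter=0,strip_spool=0)
for n,z in Z.items():
    rs=[]
    for c in ("top","side"):
        for d in finder.pinpoint(n,c)[:2]:
            px=np.array(d["at"])*[512,384]; print(n,c,round(d["confidence"],2),px.round(1),atz(S[c],px,z).round(1))
E
```

```text
pics
{'time': 0.0, 'joint_pos': array([-7.61702161e+01,  7.51531122e+00,  8.53282693e+01,  9.93022149e-04,
        8.72602662e+01, -4.89304478e+00]), 'qd': array([-0.00854729,  0.01473654,  0.007469  , -0.01478126, -0.00329279,
       -0.06171086]), 'joint_efforts': array([ 3.36875182e-04, -5.69405580e+01, -5.00541902e+01, -2.15644295e-04,
        1.45884676e-02,  2.92682785e-05]), 'tool_pos': array([ 192.49377306, -567.72124878,  230.25197763]), 'tcp_rot': array([-1.79896616e+02, -9.84588347e-03,  1.87227715e+01]), 'ft_force': array([0.47632131, 0.23477649, 0.57292088]), 'wrist_torque': array([-0.01947922, -0.00332178, -0.03916355]), 'grip_force': 0.0, 'finger_gap': 85.06984495967309}
top [[0.02, 0.98, -0.18, 257.84], [-1.0, 0.01, -0.03, -27.49], [-0.03, 0.18, 0.98, 1447.0], [0.0, 0.0, 0.0, 1.0]] [[446.25709275   0.         248.36520488]
 [  0.         446.25709275 184.09596074]
 [  0.           0.           1.        ]] -0.07735279003625446
side [[-0.72, 0.42, -0.55, -225.31], [-0.69, -0.44, 0.57, 741.06], [-0.01, 0.79, 0.61, 914.36], [0.0, 0.0, 0.0, 1.0]] [[395.84777588   0.      
[... 1063 characters left out ...]
green_marker top 0.44 [271.6 206.3] [445.8 -62.6  10. ]
green_marker side 0.74 [224.4 187.3] [669.7 -38.7  10. ]
green_marker side 0.36 [273.6 214.1] [434.6 -50.9  10. ]
cell_a top 0.51 [297.2 152.3] [ 627.1 -145.6   10. ]
cell_a top 0.44 [233.8 141.8] [660.5  65.6  10. ]
cell_a side 0.4 [252. 178.] [ 635.2 -152.9   10. ]
cell_box top 0.62 [111.6 173.5] [549.4 475.1   0. ]
cell_box top 0.49 [297.3 154.1] [ 623.5 -146.8    0. ]
cell_box side 0.75 [253.6 179.1] [ 635.1 -161.7    0. ]
cell_box side 0.63 [125. 285.] [549.3 474.    0. ]
meter top 0.61 [390.3 153.1] [ 631.5 -457.5    0. ]
meter side 0.58 [300.3 151. ] [ 629.6 -449.2    0. ]
strip_spool top 0.86 [410.1 218.3] [ 413.9 -514.4    0. ]
```

Run:
```python
import cv2,numpy as np
a=cv2.imread("pics/top0.png")[100:250,160:360];b=cv2.imread("pics/side0.png")[130:280,150:350]
cv2.imwrite("pics/c0.png",np.hstack([cv2.resize(a,None,fx=2,fy=2.,interpolation=3),cv2.resize(b,None,fx=2,fy=2.,interpolation=3)]))
```

```text
(no output)
```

View pics/c0.png

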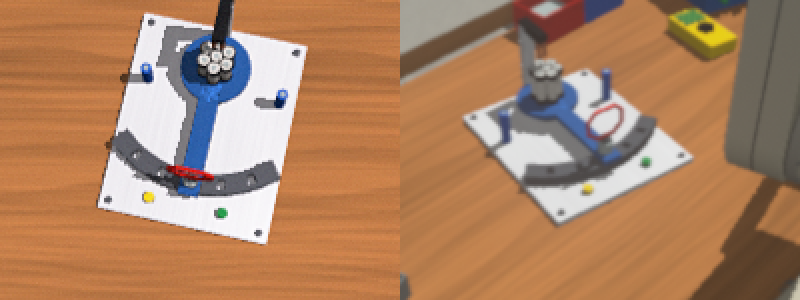

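View pics/wrist0.png

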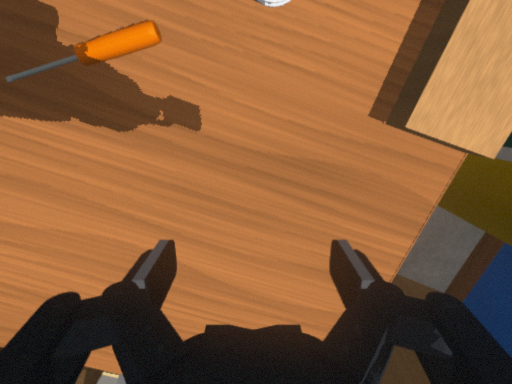

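The crops show the blue arm running from the cell block (top-view px ~267,135) to the red ring (~255,188). The yellow puck is on the robot's left (~235,199) and the green one on the right (~270,206), so the swing is -0.262. The wrist view shows only the table and the open fingers. Next I fit the jig pose.

Run:
```python
from h import *
from scipy.optimize import least_squares
S={c:snapshot(c) for c in("top","side")}
obs=[]
c15,s15=np.cos(np.radians(15)),np.sin(np.radians(15))
L=dict(ring_bar=(-190,0,133),pull_ring=(-190,0,78),pivot=(0,0,46),jig=(0,0,0),yellow_marker=(-235*c15,235*s15,10),green_marker=(-235*c15,-235*s15,10))
D=[("top","pull_ring",(255,190.3)),("side","pull_ring",(247.1,199)),("top","ring_bar",(257.4,185.1)),("side","ring_bar",(251.2,184.7)),("top","pivot",(264.7,133.3)),("side","pivot",(224.4,178.4)),("top","jig",(265.4,140.3)),("side","jig",(223.1,187.1)),("top","yellow_marker",(235,199.1)),("side","yellow_marker",(245.7,225.9)),("top","green_marker",(271.6,206.3)),("side","green_marker",(273.6,214.1))]
def w(n,p):
    c,s=np.cos(p[2]),np.sin(p[2]);x,y,z=L[n];return (p[0]+c*x-s*y,p[1]+s*x+c*y,z)
f=lambda p:np.ravel([proj(S[c],w(n,p))-px for c,n,px in D])
r=least_squares(f,[675,-40,-.2],loss="soft_l1",x_scale=[10,10,.1]);p=r.x
print(p,np.degrees(p[2]));print(f(p).reshape(-1,2).round(1))
for n in L: print(n,np.round(w(n,p),1))
for n in("cell_a",):
  for c in S:
    for d in finder.pinpoint(n,c): print(c,d["confidence"],atz(S[c],np.array(d["at"])*[512,384],10).round(0))
print(sense()["time"])
```

```text
[ 6.78470827e+02 -4.03378519e+01 -1.71419734e-01] -9.821627291212378
[[-0.3 -1.6]
 [ 6.  -1.6]
 [-2.9  0.5]
 [ 1.8 -0.3]
 [ 1.   0.6]
 [-1.7  0.1]
 [ 0.2 -2.5]
 [ 0.2  1.2]
 [-0.5  0.7]
 [-0.6 -0.2]
 [-0.3  0.4]
 [-0.1 -2.7]]
ring_bar [491.3  -7.9 133. ]
pull_ring [491.3  -7.9  78. ]
pivot [678.5 -40.3  46. ]
jig [678.5 -40.3   0. ]
yellow_marker [465.2  58.3  10. ]
green_marker [444.4 -61.5  10. ]
top 0.55 [666.  74.  10.]
top 0.55 [ 624. -155.   10.]
side 0.57 [ 640. -160.   10.]
side 0.39 [648.  69.  10.]
1.35
```

View pics/side0.png

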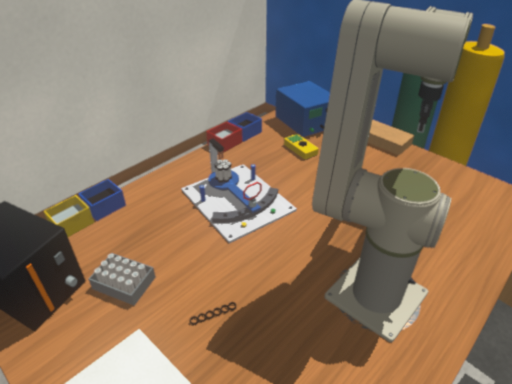

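The side view shows the jig unobstructed, with the ring upright at ~(253,188). The fit is good to about 2 px: ring bar (491,-8,133), arm yaw -9.8°. I'll hook from the pivot side with the fingers shut and tilted 40° from vertical.

>>> {"name": "send_rows", "arguments": {"steps": [[[0.86,1.3,0.3],[0,0,-0.05]],[[1.72,2.6,0.6],[0,0,-0.1]],[[2.58,3.9,0.9],[0,0,-0.15]],[[3.44,5.2,1.2],[0,0,-0.2]],[[4.3,6.5,1.5],[0,0,-0.25]],[[5.16,7.8,1.7],[0,0,-0.3]],[[6.02,9.1,1.9],[0,0,-0.35]],[[6.88,10.4,2.0],[0,0,-0.4]],[[7.74,11.7,2.0],[0,0,-0.45]],[[8.6,13.0,2.0],[0,0,-0.498]]], "fingers": 1, "squeeze": 20}}

```text
time: 2.6
tool_pos: [451.4, -176.9, 291.6]
tcp_rot: [180.0, -0.0, -9.9]
ft_force: [0.3, 0.2, -0.1]
finger_gap: 0.3
grip_force: 0.0
```

>>> {"name": "send_rows", "arguments": {"steps": [[[0.6,0.9,0],[0.02,0.115,0]],[[1.2,1.8,0],[0.04,0.23,0]],[[1.8,2.7,0],[0.06,0.344,0]],[[2.4,3.6,0],[0.08,0.459,0]],[[3.0,4.5,-0.3],[0.1,0.573,0]],[[3.65,5.27,-0.6],[0.119,0.688,0]],[[3.65,5.27,-1],[0.119,0.688,0]],[[3.65,5.27,-1],[0.119,0.688,0]]]}}

```text
time: 3.6
tool_pos: [559.7, -20.3, 259.7]
tcp_rot: [180.0, 40.1, -9.8]
ft_force: [-0.5, -0.0, 0.7]
finger_gap: 0.0
grip_force: 0.0
```

```bash
cat > look.py <<'E'
from h import *
import sys
n=sys.argv[1];S={}
st=sense();print({k:np.round(st[k],1) for k in("time","joint_pos","tool_pos","tcp_rot","ft_force")})
for c in("top","side","wrist"):
    S[c]=snapshot(c);cv2.imwrite(f"pics/{c}{n}.png",S[c]["img"][:,:,::-1])
for nm in("ring_bar","pull_ring"):
    rs=[]
    for c in S:
        for d in finder.pinpoint(nm,c)[:1]:
            px=np.array(d["at"])*[512,384];rs.append(ray(S[c],px));z=133 if nm=="ring_bar" else 78
            print(nm,c,round(d["confidence"],2),px.round(),atz(S[c],px,z).round(1))
    if len(rs)>1: print("tri",tri(rs).round(1))
a=cv2.resize(S["side"]["img"][120:250,170:330],(512,416),interpolation=3)[:384];b=cv2.resize(S["wrist"]["img"],(384,288))
im=np.zeros((600,800,3),np.uint8);im[:288,:384]=b;im[:288,400:784]=cv2.resize(a,(384,288));im[300:588,:384]=cv2.resize(S["top"]["img"][100:220,180:340],(384,288),interpolation=3)
cv2.imwrite(f"pics/m{n}.png",im[:,:,::-1])
E
python3 look.py 1
```

```text
{'time': np.float64(3.6), 'joint_pos': array([ -8.1,  40.3,  49.7,   1.5, 130.2,  92.3]), 'tool_pos': array([559.7, -20.3, 259.7]), 'tcp_rot': array([180. ,  40.1,  -9.8]), 'ft_force': array([-0.5, -0. ,  0.7])}
ring_bar side 0.43 [249. 183.] [506.   -2.7 133. ]
ring_bar wrist 0.63 [252. 147.] [497.1  -9.3 133. ]
tri [503.4  -6.2 135.1]
pull_ring top 0.51 [113. 172.] [538.  444.5  78. ]
pull_ring side 0.7 [126. 285.] [481.5 496.   78. ]
pull_ring wrist 0.77 [251. 116.] [490.1  -6.7  78. ]
tri [507.1 303.8  62.8]
```

View pics/m1.png

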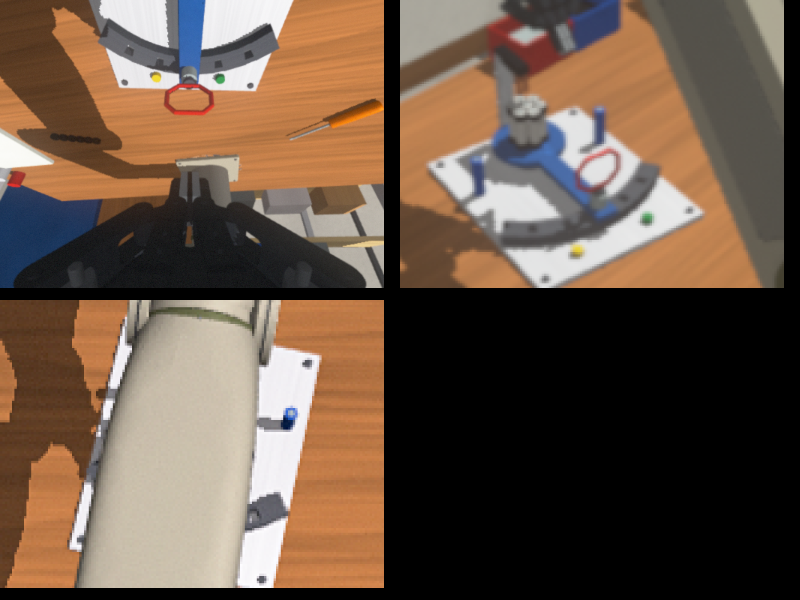

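The wrist view shows the ring below the fingertips (bar ~(252,150), full-image px), centred on the arm. I go to the standoff and refine there.

>>> {"name": "send_rows", "arguments": {"steps": [[[-0.15,0.0,-1],[0,0,0]],[[-0.3,0.05,-2],[0,0,0]],[[-0.45,0.1,-2.8],[0,0,0]],[[-0.5,0.1,-3.25],[0,0,0]],[[-0.5,0.1,-3.25],[0,0,0]]]}}

```text
time: 4.68
tool_pos: [544.6, -17.1, 163.3]
tcp_rot: [180.0, 40.1, -9.8]
ft_force: [-0.2, -0.8, 0.6]
finger_gap: -0.2
grip_force: 0.0
```

```bash
cat > ringfit.py <<'E'
from h import *
from scipy.optimize import least_squares
import sys
def fit(fixz=None,yaw=np.radians(-9.82),p0=(491,-8,78),tag="x",piv=None):
    st=sense();print({k:np.round(st[k],1) for k in("time","joint_pos","tool_pos","tcp_rot","ft_force")})
    s=snapshot("wrist");im=s["img"];cv2.imwrite(f"pics/w{tag}.png",im[:,:,::-1])
    h=cv2.cvtColor(im,cv2.COLOR_RGB2HSV);m=(((h[...,0]<6)|(h[...,0]>173))&(h[...,1]>140)&(h[...,2]>60))
    oct_=np.array([(-33.5,0),(33.5,0),(33.5,39),(20,55),(-20,55),(-33.5,39),(-33.5,0)],float)
    oct_=np.array([(-20,0),(20,0),(33.5,15),(33.5,40),(20,55),(-20,55),(-33.5,40),(-33.5,15),(-20,0)],float)
    pts=np.vstack([np.linspace(a,b,12) for a,b in zip(oct_[:-1],oct_[1:])])
    m0=np.array([proj(s,(p0[0],p0[1],p0[2]+27))]).ravel()
    yy,xx=np.nonzero(m);k=np.hypot(xx-m0[0],yy-m0[1])<110;P=np.c_[xx,yy][k].astype(float)
    def w(p):
        return np.array([(p[0]-np.sin(yaw)*a,p[1]+np.cos(yaw)*a,p[2]+b) for a,b in pts])
    def f(p):
        q=np.array([proj(s,x) for x in w(p)]);d=np.linalg.norm(P[:,None]-q[None],axis=2)
        i=d.argmin(1);j=d.argmin(0);return np.r_[(P-q[i]).ravel(),0.5*(q-P[j]).ravel()]
    g=(lambda v:f((v[0],v[1],fixz))) if fixz is not None else f
    r=least_squares(g,p0[:2] if fixz is not None else p0,loss="soft_l1",diff_step=1e-3)
    print(len(P),"ring origin",r.x.round(1),"cost",round(r.cost/len(P),2));return r.x,s
if __name__=="__main__":
    fit(78,tag="f1");fit(None,tag="f1b")
E
python3 ringfit.py
```

```text
{'time': np.float64(4.7), 'joint_pos': array([ -8. ,  40.9,  58.9,   1.4, 120.3,  92.1]), 'tool_pos': array([544.6, -17.1, 163.3]), 'tcp_rot': array([180. ,  40.1,  -9.8]), 'ft_force': array([-0.2, -0.8,  0.6])}
1340 ring origin [491.1  -8. ] cost 1.46
{'time': np.float64(4.7), 'joint_pos': array([ -8. ,  40.9,  58.8,   1.4, 120.3,  92.1]), 'tool_pos': array([545.2, -17.2, 164.3]), 'tcp_rot': array([-180. ,   40. ,   -9.8]), 'ft_force': array([-0.8,  1.1,  0.2])}
1368 ring origin [491.4  -8.   78.1] cost 1.48
```

View pics/wf1.png

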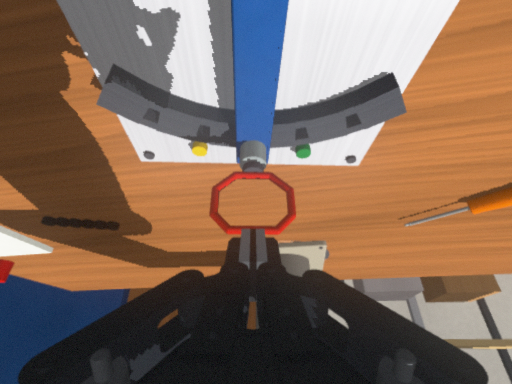

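The wrist view agrees with the fit: ring centre ~(253,205), with the fingertips (252,230) in line with it. Inserting along the finger axis.

>>> {"name": "send_rows", "arguments": {"steps": [[[-0.25,0.04,-0.31],[0,0,0]],[[-0.5,0.09,-0.61],[0,0,0]],[[-0.75,0.13,-0.92],[0,0,0]],[[-1.0,0.17,-1.23],[0,0,0]],[[-1.25,0.21,-1.54],[0,0,0]],[[-1.5,0.26,-1.84],[0,0,0]],[[-1.75,0.3,-2.15],[0,0,0]],[[-1.75,0.3,-2.15],[0,0,0]]]}}

```text
time: 5.78
tool_pos: [491.5, -7.9, 98.4]
tcp_rot: [180.0, 40.1, -9.8]
ft_force: [-0.7, 0.1, 0.9]
finger_gap: -0.2
grip_force: 0.0
```

Run:
```python
from h import *
print(sense()["ft_force"])
s=snapshot("wrist");t=snapshot("side")
a=cv2.resize(s["img"][150:340,130:380],(500,380));b=cv2.resize(t["img"][150:240,200:300],(400,360),interpolation=3)
im=np.zeros((380,800,3),np.uint8);im[:,:400]=a[:,50:450];im[:360,400:]=b
cv2.imwrite("pics/m2.png",im[:,:,::-1])
```

```text
[-0.67543894  0.13843311  0.9187369 ]
```

View pics/m2.png

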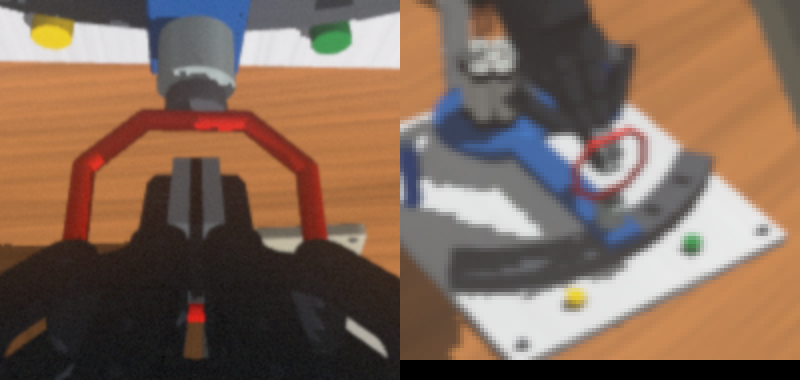

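The fingertips (left crop ~195,190) sit inside the ring with no contact, and the top bar shows through the finger slot. Lifting.

>>> {"name": "send_rows", "arguments": {"steps": [[[0,0,0.13],[0,0,0]],[[0,0,0.26],[0,0,0]],[[0,0,0.39],[0,0,0]],[[0,0,0.52],[0,0,0]],[[0,0,0.65],[0,0,0]],[[0,0,0.65],[0,0,0]]]}}

```text
time: 6.62
tool_pos: [492.9, -8.2, 118.9]
tcp_rot: [-180.0, 40.0, -9.8]
ft_force: [3.6, -0.6, -5.4]
finger_gap: -0.1
grip_force: 3.2
```

```bash
python3 -c "
from ringfit import *
fit(None,tag='f2',p0=(491,-8,84))"
```

```text
{'time': np.float64(6.6), 'joint_pos': array([ -7.9,  35.2,  71.9,   1.4, 112.9,  92. ]), 'tool_pos': array([492.9,  -8.2, 118.9]), 'tcp_rot': array([-180. ,   40. ,   -9.8]), 'ft_force': array([ 3.6, -0.6, -5.4])}
2393 ring origin [492.5  -8.1  87.2] cost 2.65
```

>>> {"name": "send_rows", "arguments": {"steps": [[[0,0,0.1],[0,0,0]],[[0,0,0.2],[0,0,0]],[[0,0,0.3],[0,0,0]],[[0,0,0.4],[0,0,0]],[[0,0,0.4],[0,0,0]]]}}

```text
time: 7.3
tool_pos: [492.8, -8.2, 130.9]
tcp_rot: [-180.0, 40.0, -9.8]
ft_force: [5.2, -1.5, -7.0]
finger_gap: -0.4
grip_force: 4.3
```

```bash
python3 -c "
from ringfit import *
fit(None,tag='f3',p0=(491,-8,94))"
```

```text
{'time': np.float64(7.3), 'joint_pos': array([ -7.9,  34.4,  71.6,   1.4, 113.9,  92.1]), 'tool_pos': array([492.8,  -8.2, 130.9]), 'tcp_rot': array([-180. ,   40. ,   -9.8]), 'ft_force': array([ 5.2, -1.5, -7. ])}
2374 ring origin [493.1  -8.2  99.6] cost 2.6
```

View pics/wf3.png

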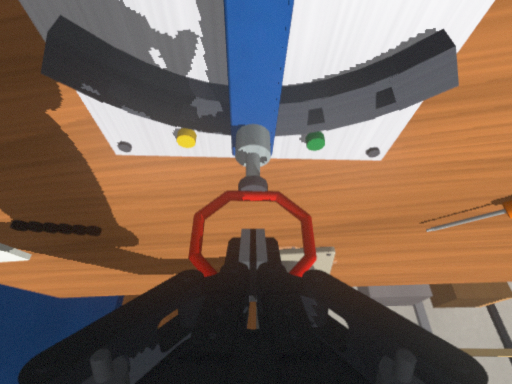

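The pin is ~21 mm up (ring origin z 99.6, force 7 N) and its tip shows clear below the arm's end. Swinging about the pivot towards yellow.

>>> {"name": "send_rows", "arguments": {"steps": [[[0.038,0.202,0],[0,0,-0.033]],[[0.083,0.403,0],[0,0,-0.066]],[[0.135,0.602,0],[0,0,-0.098]],[[0.193,0.8,0],[0,0,-0.131]],[[0.257,0.995,0],[0,0,-0.164]],[[0.328,1.188,0],[0,0,-0.197]],[[0.405,1.379,0],[0,0,-0.229]],[[0.488,1.567,0],[0,0,-0.262]],[[0.488,1.567,0],[0,0,-0.262]]]}}

```text
time: 8.48
tool_pos: [508.3, 38.1, 130.6]
tcp_rot: [180.0, 39.8, -24.9]
ft_force: [9.0, -3.7, -6.6]
finger_gap: 0.1
grip_force: 6.3
```

```bash
python3 -c "
from ringfit import *
t=np.array([678.5,-40.3]);a=np.radians(-9.82-15);print('target',t-190*np.array([np.cos(a),np.sin(a)]))
p,s=fit(None,yaw=a,tag='f4',p0=(506,39,99))
print('swing',np.degrees(np.arctan2(-(p[1]-t[1]),-(p[0]-t[0])))+9.82)"
```

```text
target [506.0501087   39.45609689]
{'time': np.float64(8.5), 'joint_pos': array([ -8.8,  34. ,  72.1,  11. , 112.2, 106.7]), 'tool_pos': array([508.3,  38.1, 130.6]), 'tcp_rot': array([180. ,  39.8, -24.9]), 'ft_force': array([ 9. , -3.7, -6.6])}
2547 ring origin [506.5  39.   99.1] cost 2.8
swing -14.936386415809839
```

View pics/wf4.png

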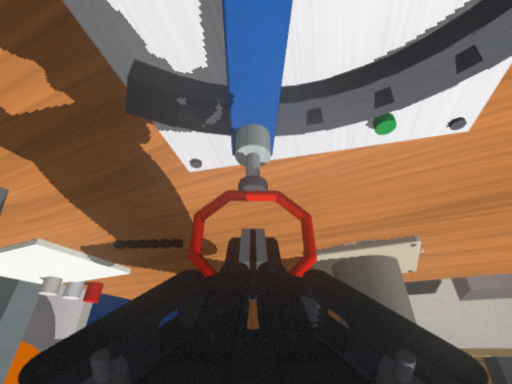

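The swing measures -14.9°, the arm now covers the yellow marker's direction, and the next hole over with the green puck is to the right. Lowering.

>>> {"name": "send_rows", "arguments": {"steps": [[[0,0,-0.1],[0,0,0]],[[0,0,-0.2],[0,0,0]],[[0,0,-0.3],[0,0,0]],[[0,0,-0.4],[0,0,0]],[[0,0,-0.5],[0,0,0]],[[0,0,-0.5],[0,0,0]]]}}

```text
time: 9.28
tool_pos: [508.4, 38.2, 115.6]
tcp_rot: [-180.0, 39.8, -24.9]
ft_force: [9.6, -3.4, -6.5]
finger_gap: -0.0
grip_force: 6.1
```

>>> {"name": "send_rows", "arguments": {"steps": [[[0,0,-0.1],[0,0,0]],[[0,0,-0.2],[0,0,0]],[[0,0,-0.3],[0,0,0]],[[0,0,-0.4],[0,0,0]],[[0,0,-0.5],[0,0,0]],[[0,0,-0.57],[0,0,0]],[[0,0,-0.57],[0,0,0]]]}}

```text
time: 10.15
tool_pos: [507.0, 39.0, 98.5]
tcp_rot: [180.0, 40.1, -24.8]
ft_force: [-0.4, -0.1, 0.5]
finger_gap: 0.2
grip_force: 0.0
```

```bash
python3 -c "
from ringfit import *
fit(None,yaw=np.radians(-24.82),tag='f5',p0=(506,39,80))"
```

```text
{'time': np.float64(10.2), 'joint_pos': array([ -8.8,  36.1,  72.9,  10.9, 109.6, 106.1]), 'tool_pos': array([507. ,  39. ,  98.5]), 'tcp_rot': array([180. ,  40.1, -24.8]), 'ft_force': array([-0.4, -0.1,  0.5])}
2146 ring origin [508.7  38.9  80.1] cost 3.03
```

View pics/wf5.png

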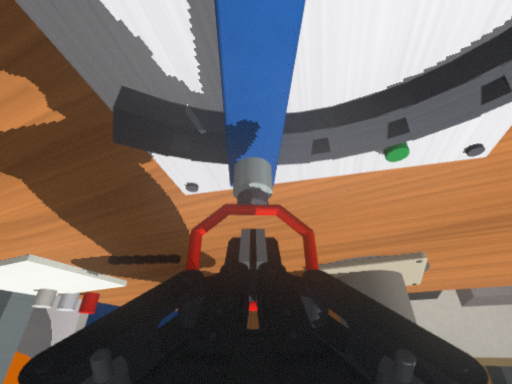

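The finger is free (no force), and the bar is visible through the slot again, as it was before the lift. Retreating along the finger axis.

>>> {"name": "send_rows", "arguments": {"steps": [[[0.2,-0.09,0.27],[0,0,0]],[[0.4,-0.19,0.54],[0,0,0]],[[0.61,-0.28,0.81],[0,0,0]],[[0.81,-0.37,1.08],[0,0,0]],[[1.01,-0.47,1.34],[0,0,0]],[[1.22,-0.56,1.61],[0,0,0]],[[1.42,-0.66,1.88],[0,0,0]],[[1.62,-0.75,2.15],[0,0,0]],[[1.62,-0.75,2.15],[0,0,0]]]}}

```text
time: 11.32
tool_pos: [556.7, 16.1, 164.0]
tcp_rot: [-180.0, 39.9, -24.8]
ft_force: [0.2, 0.7, -1.1]
finger_gap: -0.1
grip_force: 0.0
```

```bash
python3 -c "
from ringfit import *
t=np.array([678.5,-40.3])
p,s=fit(None,yaw=np.radians(-24.82),tag='f6',p0=(506,39,80))
print('swing',np.degrees(np.arctan2(-(p[1]-t[1]),-(p[0]-t[0])))+9.82)"
```

```text
{'time': np.float64(11.3), 'joint_pos': array([ -9.9,  40. ,  60. ,  10.9, 118.5, 106.8]), 'tool_pos': array([556.7,  16.1, 164. ]), 'tcp_rot': array([-180. ,   39.9,  -24.8]), 'ft_force': array([ 0.2,  0.7, -1.1])}
1415 ring origin [509.4  38.8  80. ] cost 1.77
swing -15.259068767115135
```

Run:
```python
import cv2,numpy as np
a=cv2.imread("pics/wf1.png")[120:250,190:320];b=cv2.imread("pics/wf6.png")[120:250,190:320]
cv2.imwrite("pics/c6.png",np.hstack([cv2.resize(x,(400,400),interpolation=2) for x in(a,b)]))
```

```text
(no output)
```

View pics/c6.png

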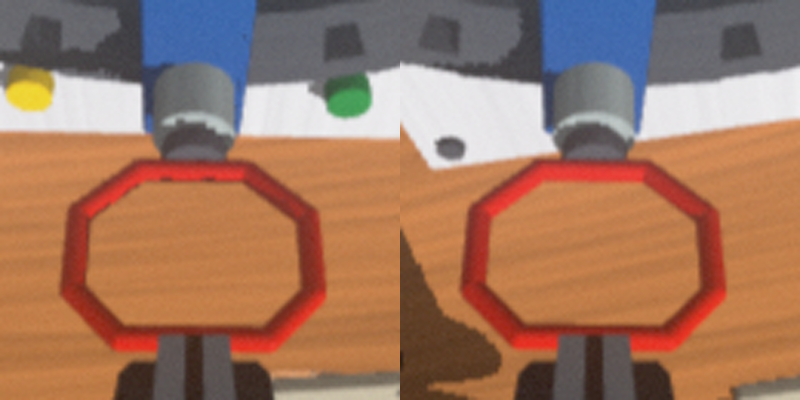

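Side by side, the ring, collar and arm geometry before (left) and now (right) match: the lower bar meets the collar at the same place (row ~165). The pin is fully home at the yellow side. Backing off and handing in.

>>> {"name": "send_rows", "arguments": {"steps": [[[0.1,0,0.7],[0,0,0]],[[0.2,0,1.4],[0,0,0]],[[0.3,0,2.1],[0,0,0]],[[0.4,0,2.8],[0,0,0]],[[0.5,0,3.5],[0,0,0]],[[0.5,0,3.5],[0,0,0]],[[0.5,0,3.5],[0,0,0]]]}}

```text
time: 12.25
tool_pos: [570.8, 16.3, 267.7]
tcp_rot: [180.0, 40.0, -24.8]
ft_force: [0.1, -1.1, 0.1]
finger_gap: 0.3
grip_force: 0.0
```

```bash
python3 -c "
from h import *
print(sense()['tool_pos'],sense()['ft_force']);print(order.hand_in())"
```

```text
[570.80941167  16.34582707 267.69585275] [ 0.09638708 -1.12470585  0.05043564]
the job is handed in; nothing more can be done
None
```

The blue arm is one hole over at the yellow marker, the wrist-camera view shows the pin fully home there, and I handed the job in at about 12 s with the gripper clear of everything; no verdict came back.

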